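# Hold a sprung upright true with a fitter's square

## Robot

A 6-joint arm with a two-finger parallel gripper is mounted at the origin on the work surface. World frame = base frame: x ahead of the robot, y to its left, z up, the work surface at z = 0. Lengths are in m, angles in rad, forces in N, time in s.
With the tool pointing down it reaches from about 0.35 to 0.775 m from the base axis. Payload 7.3 kg.
Tool frame: the origin (TCP) lies on the centre line of the jaws, within the pads' length; the fingertips stand 11 mm ahead of it and the grasp point (between the pads) lies 8 mm behind it; y points along the fingers, z is the direction in which the jaws open and shut, and the axes are right-handed (so a half turn about y gives the same grasp; the last joint's range is limited). The gripper opens to 92 mm and grips with 3 to 60 N. Pads are 19 mm wide; open, the fingers measure 130 mm over their backs; the gripper's body (75 mm by 190 mm) begins 47 mm behind the grasp point.
Start: joints at [-1.29, 0.342, 1.524, -0, 1.275, -0.146], TCP at [0.217, -0.478, 0.238] pointing down, gripper open.
Joint ranges: [-2.53, 2.53], [-0.77, 2.02], [0.04, 2.7], [-1, 4.14], [0.28, 2.66], [-3.11, 3.11]. Speed limits (rad/s): [2.57, 2.57, 3.14, 3.14, 3.14, 3.14].

## Interface

Orientations are given as [roll, pitch, yaw] about the fixed x, y, z axes, in that order (R = Rz(yaw) Ry(pitch) Rx(roll)).
In Python, from cell import robot, cams gives the robot as it stands.
- The arm moves only by the tool apply_moves, never from a script. Its argument "plan" is a list of rows, each a list of 7 numbers: the shift along the tool's x, y, z in m, then the turn, a rotation vector about the tool's x, y, z in degrees, then the gripper command: -1 is fully open, 1 is shut, values between are in proportion. A call has exactly 5 rows; each row is the pose to reach, as a shift and turn from the pose commanded when the call began, along the tool's axes at that moment; what a row does not reach only later rows make up. A row lasts 1/8 s, in which the tool goes at most 62.5 mm and 10.7 degrees, less where a joint would pass 70% of its speed; a pose out of reach is approached as far as the arm can. A call with a gripper value outside its range is refused whole. The fingers move at their own pace and stop on an object; "squeeze" is the grip in N (left out, the last holds). Time passes only in rows, so rows that repeat a pose let the fingers close, or fill a call up. It gives the time, the measured TCP pose, the force and the opening at its end, in the units of the state.
- robot.observe(): the state, without advancing time (a new reading comes with each control period).
- cams.read_camera(name): name is "side" or "top" or "wrist"; returns the picture (480x640x3 uint8, blue, green, red); there is no depth.
- cams.calibration(name): a dict with "fx", "fy", "cx", "cy" (pixels), "dist" ([k1, k2, p1, p2, k3] as OpenCV has them; the pictures are not rectified), "extrinsics" (4x4, takes a point from world to camera coordinates); the wrist camera has in their place "T_tool_cam" (4x4, takes a point from camera to tool coordinates, whose origin is the TCP and whose axes are the tool frame's). Camera axes: x right, y up, looking along -z (the intrinsics and any distortion apply to the point x, -y, -z); pixel columns grow to the right and rows downward; lengths in m; the calibration is good to about 2 mm. A picture is of the moment at which its call begins: read the wrist's pose just before it. calibration takes no time and is no camera call.
- robot.hand_in(): hands the job in, once; it reports no verdict.
The state is a dict: "time": time; "qpos": joint angles; "qvel": joint speeds; "joint_efforts": joint torques, N m; "tool_pos": TCP position; "tool_rot": TCP orientation; "contact_force": force on the tool from outside, world axes, zero at the start; "torque": the same for the moment, N m; "opening": finger opening in m.
Only numpy, scipy, OpenCV 4.12 (cv2) and the standard library are available. Lean on these libraries where they do the work, as an engineer would, in place of code of your own. Each camera call takes 0.05 s, during which the arm holds its last target. There are 200 camera calls.

## Task

On the welding bench a short square tube, tacked to a base plate, has sprung out of true and leans over the plate. Grip the fitter's square by its blade, stand it on the plate in front of the leaning face, in line with the plate and centred on the tube, and press it into the corner until you feel the tube come to its stop, bolt upright, with the stock flat on the plate and the back of the blade flat on the tube. Finish while still gripping the square and holding it pressed there (the tube springs back if you let go), and leave the other things on the bench alone.

Things in the scene. Friction and masses are not known exactly. Their poses are not given: they have to be found in the camera images.
- square: Fitter's square of steel, about 0.55 kg, standing on its stock on the bench, shaped like an L. Origin at the heel: the middle of the outer bottom edge, where the stock's underside meets the back of the blade. z up along the blade, y towards the back (the back of the blade is the plane y = 0 and faces +y). Stock: 26 mm wide in x, from y = -100 to 0 mm, 16 mm high. Blade: upright, 10 mm thick in x, from y = -36 to 0 mm, its top at z = 122 mm.
- square_grip (a point): Point on the square's blade, a good place to grip it across its 10 mm thickness (fingers closing along the square's x) from above: at x = 0, y = -20, z = 90 mm in the square's frame; axes as the square's.
- plate: Fixed steel base plate lying on the bench, 110 mm in x, 220 mm in y, 10 mm thick; origin at the centre of its underside, z up. The upright tube stands near its +y end; the free side is towards -y.
- corner (a point): The corner: the point on the plate's top face (10 mm above the bench) at the foot of the tube's leaning face, in the middle of the tube's width; 60 mm towards +y from the plate's centre; axes as the plate's. With the square home its origin lies here and its axes agree with the plate's; push it along +y to get it there.
- upright: Square tube, 40 mm by 40 mm, 95 mm high, hinging on its tack along the foot of its front face (the face towards the plate's -y). Origin at the corner point, z up along that face, y towards the back. It starts leaning about 0.06 to 0.13 rad towards the plate's -y (its top up to 13 mm forward). The tack is springy: near upright it pushes back with roughly 4 to 12 N at its top, and exactly upright the tube's foot sits flat on the plate, a hard stop.
- flap_disc: Bystander: flap grinding disc, 114 mm across, 12 mm thick, lying flat; origin at the centre of its underside. Leave it alone.
- grinder: Bystander: angle grinder lying on its side, about 340 mm long and 110 mm high; origin on the bench under its barrel. Leave it alone.
- pipe_collar: Bystander: short thin-walled pipe ring, 64 mm across, 45 mm high, standing; origin at the centre of its underside. Leave it alone.
- wrench: Bystander: open-ended wrench, under 200 mm long, lying flat near the robot; origin at its underside. Leave it alone.
There are look-alikes about, which are no part of the job. Of the things that look like the square, take the one that is farthest from the robot's base at the start.

How it is judged:
By the outcome, as a careful person would: the job done as asked, in the order asked, and still so for the second after the job is handed in, while the arm keeps its last pose, push and grip.
It also fails if it takes over 45 s, if anything falls off the work surface, if the arm or the gripper's body presses on something with over 40 N, if the wrist force passes 120 N, or if a joint passes its speed limit or range.

## Working session

There is one attempt and no reset: what is moved stays moved. The work goes in short steps, Python scripts to look and compute and a tool call to move; the robot and the scene stay as the last step left them, time stands still between calls to the robot, and variables do not carry over. Pictures are saved under pics/ and viewed, about 8 in all and at most 12, crops included, and the job is handed in when it is done.

Besides the shell and the picture viewer there is one more tool, called after ">>>" as name([rows], argument=value, ...), one row to a line, values as JSON. apply_moves: Moves the arm, as the interface text tells. Its arguments: {"type":"object","properties":{"plan":{"type":"array","items":{"type":"array","items":{"type":"number"}}},"squeeze":{"type":"number"}},"required":["plan"]}

```bash
mkdir -p pics; ls
python3 - <<'E'
from cell import robot,cams
import cv2,numpy as np
s=robot.observe();print({k:np.round(v,4).tolist() for k,v in s.items()})
for n in("top","side"):
    cv2.imwrite(f"pics/{n}0.png",cams.read_camera(n));c=cams.calibration(n);print(n,c)
print(cams.calibration("wrist"))
E
```

```text
pics
{'time': 0.0, 'qpos': [-1.29, 0.3427, 1.525, -0.0, 1.2754, -0.146], 'qvel': [-0.0001, -0.001, -0.0004, 0.0017, -0.0006, -0.0012], 'joint_efforts': [0.0009, -43.1244, -24.4219, 0.0718, 0.056, -0.0001], 'tool_pos': [0.2172, -0.4775, 0.2371], 'tool_rot': [-1.5723, 0.0002, -2.7148], 'contact_force': [0.0193, 0.6424, 0.6045], 'torque': [-0.0397, 0.0032, -0.0065], 'opening': 0.092}
top {'fx': 482.2361162809974, 'fy': 482.2361162809974, 'cx': 315.8589716708535, 'cy': 240.15024559011852, 'dist': array([-0.01438892,  0.        ,  0.        ,  0.        ,  0.        ]), 'extrinsics': array([[-0.00868164, -0.99984928,  0.01503458, -0.1075006 ],
       [ 0.99645329, -0.00739173,  0.08382248, -0.50185426],
       [-0.08369872,  0.01570897,  0.99636728, -0.99564121],
       [ 0.        ,  0.        ,  0.        ,  1.        ]])}
side {'fx': 523.2897225393203, 'fy': 523.2897225393203, 'cx': 314.4858467577456, 'cy': 237.43599656845143, 'dist': array([0.036155, 0.      , 0.      , 0.      , 0.      ]), 'extrinsics': array([[-0.98724867, -0.15867065, -0.01279375,  0.47404481],
       [ 0.10682783, -0.7199737 ,  0.68573004, -0.19664127],
       [-0.11801639,  0.67561935,  0.72774352, -0.98333973],
       [ 0.        ,  0.        ,  0.        ,  1.        ]])}
{'fx': 405.54158376143306, 'fy': 405.54158376143306, 'cx': 319.19266302820256, 'cy': 236.36717033291234, 'dist': array([-0.0762877,  0.       ,  0.       ,  0.       ,  0.       ]), 'T_tool_cam': array([[-9.07654702e-04, -9.61814510e-01, -2.73700611e-01,
        -7.30489606e-02],
       [-9.14167475e-04,  2.73701408e-01, -9.61814277e-01,
        -1.46996258e-01],
       [ 9.99999170e-01, -6.22787054e-04, -1.12768591e-03,
         6.55457358e-04],
       [ 0.00000000e+00,  0.00000000e+00,  0.00000000e+00,
         1.00000000e+00]])}
```

View pics/top0.png

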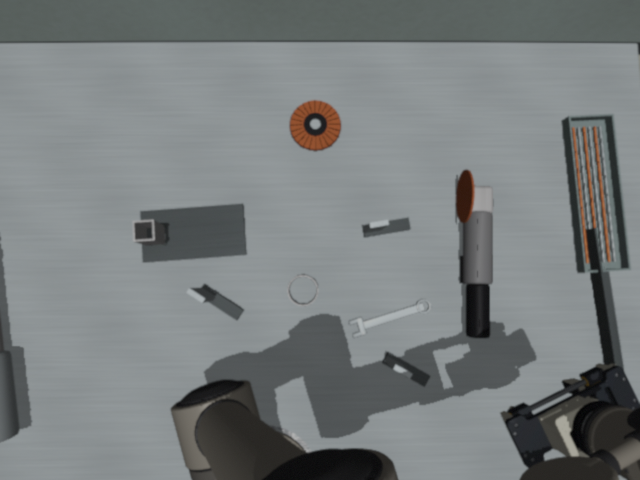

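View pics/side0.png

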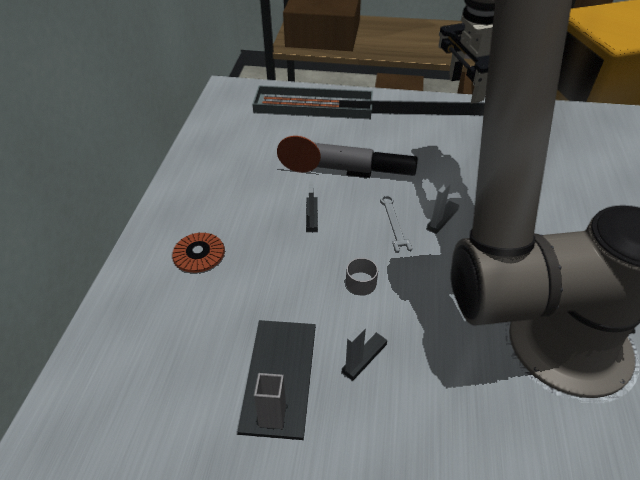

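Top view: the three squares are at about (386,228), (217,300) and (405,368). The one at (386,228) is farthest. The plate is at (141–246, 204–262), with the tube at its left (+y) end. Next I'll take close crops and measure.

```bash
cat > h.py <<'E'
import numpy as np,cv2
from cell import robot,cams
from scipy.spatial.transform import Rotation as R
F=np.diag([1,-1,-1.])
def tool():
    s=robot.observe();T=np.eye(4);T[:3,:3]=R.from_euler('xyz',s['tool_rot']).as_matrix();T[:3,3]=s['tool_pos'];return T
def ext(n,T=None):
    c=cams.calibration(n)
    E=np.linalg.inv(T@c['T_tool_cam']) if n=='wrist' else c['extrinsics']
    K=np.array([[c['fx'],0,c['cx']],[0,c['fy'],c['cy']],[0,0,1]])
    return E,K,c['dist']
def ray(n,p,T=None):
    E,K,d=ext(n,T);p=np.atleast_2d(np.array(p,float))
    u=cv2.undistortPoints(p[:,None],K,d)[:,0]
    D=np.c_[u,np.ones(len(u))]@F@E[:3,:3]
    return -E[:3,:3].T@E[:3,3],D
def plane(n,p,z,T=None):
    o,D=ray(n,p,T);return o+D*((z-o[2])/D[:,2])[:,None]
def tri(obs):  # list of (name,pix,T)
    A=np.zeros((3,3));b=np.zeros(3)
    for n,p,T in obs:
        o,D=ray(n,p,T);d=D[0]/np.linalg.norm(D[0]);P=np.eye(3)-np.outer(d,d);A+=P;b+=P@o
    x=np.linalg.solve(A,b)
    return x,[float(np.linalg.norm(np.cross(x-ray(n,p,T)[0],ray(n,p,T)[1][0]/np.linalg.norm(ray(n,p,T)[1][0])))) for n,p,T in obs]
def proj(n,X,T=None):
    E,K,d=ext(n,T);X=np.atleast_2d(X);C=(X@E[:3,:3].T+E[:3,3])@F
    return cv2.projectPoints(C,np.zeros(3),np.zeros(3),K,d)[0][:,0]
E
python3 - <<'E'
from h import *
t=cv2.imread('pics/top0.png');s=cv2.imread('pics/side0.png')
def crop(im,x,y,w,h,k):return cv2.resize(im[y:y+h,x:x+w],None,fx=k,fy=k,interpolation=cv2.INTER_CUBIC)
a=np.vstack([crop(t,350,205,80,40,5),crop(t,125,195,133,75,3)[:225,:400].copy() if 0 else cv2.resize(crop(t,125,195,133,75,3),(400,225))])
b=crop(s,285,175,50,65,5);b=cv2.copyMakeBorder(b,0,100,0,0,0)
a=a[:425];b2=crop(s,235,310,90,135,3)
H=425
b=b[:H]
b2=cv2.copyMakeBorder(b2,0,H-405,0,0,0,cv2.BORDER_CONSTANT) if b2.shape[0]<H else b2
b=cv2.resize(b,(150*b.shape[1]//250 if 0 else b.shape[1],H))
o=np.hstack([a,b[:, :],b2])[:, :800] if 0 else np.hstack([a,cv2.resize(b,(int(b.shape[1]*.52),int(H*.52))) if 0 else b[:, :],])
cv2.imwrite('pics/c1.png',o);print(o.shape)
for n,p in(('A',(386,228)),('B',(217,300)),('C',(405,368))):
    x=plane('top',p,.016)[0];print(n,x,np.hypot(*x[:2]))
# plate
g=cv2.cvtColor(t,cv2.COLOR_BGR2GRAY);m=(g<95).astype(np.uint8)
m=cv2.morphologyEx(m,cv2.MORPH_OPEN,np.ones((3,3)))
for c in cv2.findContours(m,0,2)[0]:
    r=cv2.minAreaRect(c);x,y=r[0]
    if 100<x<430 and 180<y<320 and cv2.contourArea(c)>100:
        P=plane('top',cv2.boxPoints(r),.010 if x<250 else .016);
        print(r,P.round(4).tolist(),[round(float(np.linalg.norm(P[i]-P[i-1])),4) for i in range(4)])
g=cv2.cvtColor(s,cv2.COLOR_BGR2GRAY);m=(g<80).astype(np.uint8)
for c in cv2.findContours(m,0,2)[0]:
    x,y,w,h=cv2.boundingRect(c)
    if x>200 and x+w<340 and y>170 and cv2.contourArea(c)>100:
        q=cv2.approxPolyDP(c,3,True)[:,0];print('side',q.tolist(),plane('side',q,.010).round(4).tolist())
E
```

```text
(425, 650, 3)
A [ 0.52635334 -0.26141791  0.016     ] 0.5876964822902784
B [0.37714277 0.09665119 0.016     ] 0.389330346943849
C [ 0.23262687 -0.29515724  0.016     ] 0.37580987075134503
((217.91012573242188, 300.44384765625), (52.0458984375, 14.627971649169922), 32.00538635253906) [[0.3923, 0.1506, 0.01], [0.4183, 0.1346, 0.01], [0.3596, 0.0412, 0.01], [0.3339, 0.0574, 0.01]] [0.11, 0.0305, 0.1103, 0.0304]
((143.0, 230.0), (16.0, 16.0), 90.0) [[0.5437, 0.2739, 0.01], [0.5435, 0.2398, 0.01], [0.5092, 0.2391, 0.01], [0.5094, 0.2731, 0.01]] [0.0343, 0.0341, 0.0343, 0.034]
((385.77789306640625, 227.130615234375), (11.498445510864258, 46.52735137939453), 80.78897094726562) [[0.5328, -0.21, 0.016], [0.5481, -0.3087, 0.016], [0.5237, -0.312, 0.016], [0.5084, -0.2135, 0.016]] [0.0246, 0.0998, 0.0246, 0.0996]
((193.00820922851562, 232.61050415039062), (50.34354782104492, 103.86358642578125), 85.76361083984375) [[0.5666, 0.2651, 0.01], [0.5816, 0.044, 0.01], [0.4738, 0.0356, 0.01], [0.4592, 0.2549, 0.01]] [0.1079, 0.2217, 0.1082, 0.2197]
side [[259, 320], [237, 434], [303, 439], [314, 324]] [[0.5817, 0.0447, 0.01], [0.5656, 0.2675, 0.01], [0.4573, 0.2592, 0.01], [0.4749, 0.0379, 0.01]]
side [[309, 193], [306, 231], [312, 232], [317, 231], [316, 197]] [[0.5468, -0.3316, 0.01], [0.5323, -0.2047, 0.01], [0.5184, -0.2036, 0.01], [0.5078, -0.2084, 0.01], [0.5278, -0.3199, 0.01]]
```

View pics/c1.png

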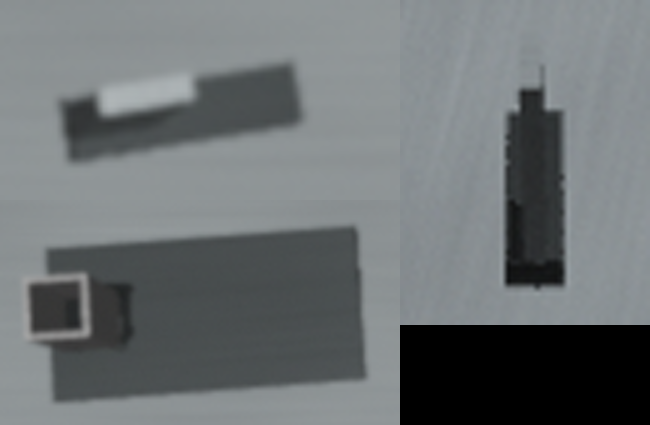

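The square's heel is at about (0.521,-0.212) with yaw about 9°. The plate centre is about (0.520,0.151) with yaw about 4.1°, and both views agree. I'll move to a hover now and refine with the wrist camera.

>>> apply_moves([
  [-0.05, 0, -0.013, 0, -10, 0, -1],
  [-0.1, 0, -0.026, 0, -20, 0, -1],
  [-0.15, 0, -0.039, 0, -30, 0, -1],
  [-0.2, 0, -0.052, 0, -40, 0, -1],
  [-0.25, 0, -0.065, 0, -50, 0, -1],
])

```text
time: 0.72
tool_pos: [0.419, -0.3139, 0.2374]
tool_rot: [-1.571, 0.0, -1.836]
contact_force: [0.3, -0.7, 0.7]
opening: 0.0919
```

```bash
cat >> h.py <<'E'
def goto(p,yaw,tilt=0):
    """yaw deg: tool z at yaw, tool y down; prints shift and rotvec in tool axes"""
    T=tool();c,s=np.cos(np.radians(yaw)),np.sin(np.radians(yaw))
    z=np.array([c,s,0]);y=np.array([0,0,-1.]);G=np.c_[np.cross(y,z),y,z]
    print('shift',(T[:3,:3].T@(np.array(p)-T[:3,3])).round(4),'rot',np.degrees(R.from_matrix(T[:3,:3].T@G).as_rotvec()).round(2))
E
python3 - <<'E'
from h import *
goto([.524,-.232,.237],8.8);print(robot.observe()['tool_pos'],robot.observe()['time'])
print(plane('top',(379.4,223.9),.122),plane('side',[(311,231.5)],0), plane('top',[(142,231)],.105))
E
```

```text
shift [-0.1066  0.0004  0.0798] rot [ 2.000e-02 -2.402e+01 -2.000e-02]
[ 0.41904766 -0.31391497  0.23744906] 0.725
[[ 0.52282982 -0.23169047  0.122     ]] [[ 0.52264143 -0.21432087  0.        ]] [[0.51423498 0.22575658 0.105     ]]
```

>>> apply_moves([
  [-0.043, 0, 0.032, 0, -9.6, 0, -1],
  [-0.086, 0, 0.064, 0, -19.2, 0, -1],
  [-0.107, 0, 0.08, 0, -24, 0, -1],
  [-0.107, 0, 0.08, 0, -24, 0, -1],
  [-0.107, 0, 0.08, 0, -24, 0, -1],
])

```text
time: 1.35
tool_pos: [0.523, -0.234, 0.2374]
tool_rot: [-1.572, 0.0, -1.425]
contact_force: [-0.8, -0.6, -0.1]
opening: 0.0921
```

Run:
```python
from h import *
T=tool();np.save('T1.npy',T);cv2.imwrite('pics/w1.png',cams.read_camera('wrist'))
c,s=np.cos(np.radians(8.8)),np.sin(np.radians(8.8))
Rz=np.array([[c,-s,0],[s,c,0],[0,0,1]])
X=np.array([[x,y,.122] for x in(-.005,.005) for y in (-.036,0)]+[[x,y,.016] for x in(-.013,.013) for y in(-.1,0)])@Rz.T+[.521,-.213,0]
print(proj('wrist',X,T).round(1).tolist())
```

```text
[[314.5, 254.7], [314.0, 202.7], [329.2, 254.6], [329.2, 202.7], [308.3, 282.4], [306.7, 180.2], [334.9, 282.3], [335.3, 180.0]]
```

View pics/w1.png

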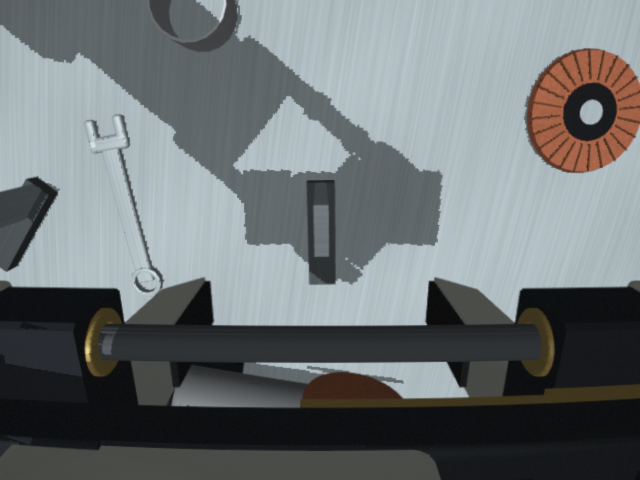

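Wrist view: the blade top spans x 314–329, y 206–257 and the stock x 307–335, y 181–283, both within about 2 px of prediction. I'll descend partway and measure blade height from the two wrist views.

>>> apply_moves([
  [0, 0.03, 0, 0, 0, 0, -1],
  [0, 0.06, 0, 0, 0, 0, -1],
  [0, 0.07, 0, 0, 0, 0, -1],
  [0, 0.07, 0, 0, 0, 0, -1],
  [0, 0.07, 0, 0, 0, 0, -1],
])

```text
time: 2.02
tool_pos: [0.5242, -0.2343, 0.169]
tool_rot: [-1.569, -0.002, -1.424]
contact_force: [0.1, -0.3, 0.5]
opening: 0.0921
```

Run:
```python
from h import *
T=tool();np.save('T2.npy',T);im=cams.read_camera('wrist');cv2.imwrite('pics/w2.png',im)
T1=np.load('T1.npy');i1=cv2.imread('pics/w1.png')
w=[]
for i,t in((i1,T1),(im,T)):
    c=proj('wrist',[.5237,-.2315,.122],t)[0];print('pred',c)
    x,y=c.astype(int);k=75 ;sub=i[y-k:y+k,x-45:x+45].astype(int)
    g=sub.mean(2)
    # connected region around predicted centre of similar gray
    m=np.zeros((sub.shape[0]+2,sub.shape[1]+2),np.uint8);f=i[y-k:y+k,x-45:x+45].copy()
    cv2.floodFill(f,m,(45,k),(0,0,255),(12,)*3,(12,)*3,4|cv2.FLOODFILL_FIXED_RANGE)
    m=m[1:-1,1:-1];r=cv2.minAreaRect(cv2.findNonZero(m));print(r,m.sum())
    b=cv2.boxPoints(r)+[x-45,y-k];P=plane('wrist',b,.122,t);print(P.round(4).tolist());w.append(b.mean(0))
print(tri([('wrist',w[0],T1),('wrist',w[1],T)]),tri([('wrist',w[0],T1),('wrist',w[1],T),('top',(379.4,223.9),None)]))
x,y=map(int,w[1]);v=im[max(0,y-130):y+130,x-130:x+130];cv2.imwrite('pics/c2.png',cv2.resize(v,None,fx=2,fy=2))
```

```text
pred [321.48379359 230.16022569]
((45.0, 75.0), (50.0, 14.0), 90.0) 691
[[0.5163, -0.2153, 0.122], [0.5254, -0.2139, 0.122], [0.5307, -0.2482, 0.122], [0.5212, -0.2496, 0.122]]
pred [319.56609458 264.12413307]
((44.5, 74.5), (65.0, 19.0), 90.0) 1228
[[0.5159, -0.215, 0.122], [0.5253, -0.2136, 0.122], [0.5306, -0.2483, 0.122], [0.5209, -0.2497, 0.122]]
(array([ 0.52335159, -0.23206809,  0.11966603]), [0.00011245004353088468, 0.00011245004353123718]) (array([ 0.52329534, -0.23215044,  0.11930082]), [0.00018358674405589588, 6.764084128966481e-05, 0.00015809865551740472])
```

View pics/c2.png

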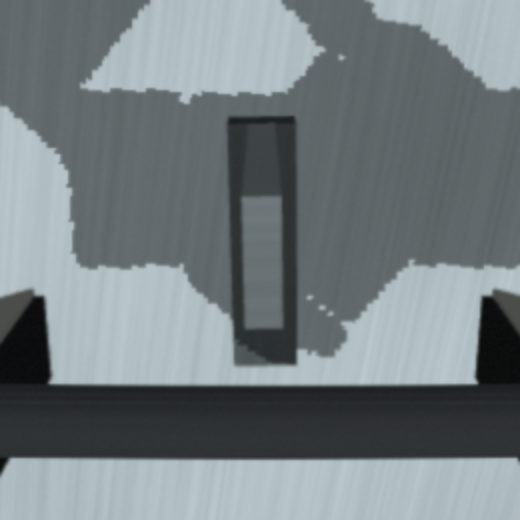

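The blade's centre is at (0.523,-0.232) at height 0.120 (text 0.122), yaw 8.6°. The jaws are aligned with it, so I'll descend to grip height and close.

>>> apply_moves([
  [0, 0.035, 0, 0, 0, 0, -1],
  [0, 0.06, 0, 0, 0, 0, -1],
  [0, 0.08, 0, 0, 0, 0, -1],
  [0, 0.087, 0, 0, 0, 0, -1],
  [0, 0.087, 0, 0, 0, 0, -1],
])

```text
time: 2.7
tool_pos: [0.5241, -0.2338, 0.0812]
tool_rot: [-1.57, -0.0, -1.423]
contact_force: [0.9, 0.3, -0.1]
opening: 0.0917
```

>>> apply_moves([
  [0, 0, 0, 0, 0, 0, 1],
  [0, 0, 0, 0, 0, 0, 1],
  [0, 0, 0, 0, 0, 0, 1],
  [0, 0, 0, 0, 0, 0, 1],
  [0, 0, 0, 0, 0, 0, 1],
], squeeze=55)

```text
time: 3.32
tool_pos: [0.5238, -0.2336, 0.0808]
tool_rot: [-1.571, -0.0, -1.423]
contact_force: [0.7, 0.1, 0.1]
opening: 0.0462
```

>>> apply_moves([
  [0, 0, 0, 0, 0, 0, 1],
  [0, 0, 0, 0, 0, 0, 1],
  [0, 0, 0, 0, 0, 0, 1],
  [0, 0, 0, 0, 0, 0, 1],
  [0, 0, 0, 0, 0, 0, 1],
])

```text
time: 3.95
tool_pos: [0.5238, -0.2336, 0.0807]
tool_rot: [-1.571, -0.0, -1.423]
contact_force: [-0.1, -0.4, -1.2]
opening: 0.0098
```

Gripped (9.8 mm). Now lift and carry to a hover over the plate.

>>> apply_moves([
  [0, -0.02, 0, 0, 0, 0, 1],
  [0, -0.05, 0, 0, 0, 0, 1],
  [0, -0.08, 0, 0, 0, 0, 1],
  [0, -0.09, 0, 0, 0, 0, 1],
  [0, -0.09, 0, 0, 0, 0, 1],
])

```text
time: 4.58
tool_pos: [0.5235, -0.2335, 0.1702]
tool_rot: [-1.571, 0.0, -1.423]
contact_force: [0.4, -0.1, -5.6]
opening: 0.0098
```

Run:
```python
from h import *
goto([.5203,.1465,.171],4.1);print(robot.observe()['contact_force'],robot.observe()['opening'])
```

```text
shift [-0.3763 -0.0007  0.0526] rot [ 0.02  4.35 -0.02]
[ 0.35954776 -0.05147364 -5.60260858] 0.009821170528188374
```

>>> apply_moves([
  [-0.03, 0, 0.004, 0, 0, 0, 1],
  [-0.07, 0, 0.01, 0, 0, 0, 1],
  [-0.12, 0, 0.017, 0, 0, 0, 1],
  [-0.17, 0, 0.024, 0, 0, 0, 1],
  [-0.22, 0, 0.031, 0, 0, 0, 1],
])

```text
time: 5.2
tool_pos: [0.521, -0.0098, 0.1689]
tool_rot: [-1.574, 0.001, -1.424]
contact_force: [1.1, 0.1, -4.1]
opening: 0.0099
```

>>> apply_moves([
  [-0.05, 0, 0.007, 0, 1.5, 0, 1],
  [-0.1, 0, 0.014, 0, 3, 0, 1],
  [-0.14, 0, 0.02, 0, 4.35, 0, 1],
  [-0.156, 0, 0.022, 0, 4.35, 0, 1],
  [-0.156, 0, 0.022, 0, 4.35, 0, 1],
])

```text
time: 5.82
tool_pos: [0.5202, 0.1466, 0.1694]
tool_rot: [-1.573, -0.0, -1.497]
contact_force: [-0.2, 0.5, -5.0]
opening: 0.0097
```

Run:
```python
from h import *
T=tool();np.save('T3.npy',T);im=cams.read_camera('wrist');cv2.imwrite('pics/w3.png',im)
cv2.imwrite('pics/s3.png',cams.read_camera('side'));cv2.imwrite('pics/t3.png',cams.read_camera('top'))
th=np.radians(4.1);Rz=np.array([[np.cos(th),-np.sin(th),0],[np.sin(th),np.cos(th),0],[0,0,1]])
X=np.array([[x,y,.01] for x in(-.055,.055) for y in(-.11,.11)]+[[x,y,.01] for x in(-.02,.02) for y in(.06,)])@Rz.T+[.520,.151,0]
print(proj('wrist',X,T).round(1).tolist())
goto([.5203,.1465,.171],4.1)
```

```text
[[255.3, 338.6], [243.4, 61.6], [384.2, 339.1], [398.2, 62.1], [293.4, 133.1], [347.7, 133.2]]
shift [-0.0017 -0.0009 -0.0004] rot [ 0.06 -0.05  0.04]
```

View pics/w3.png

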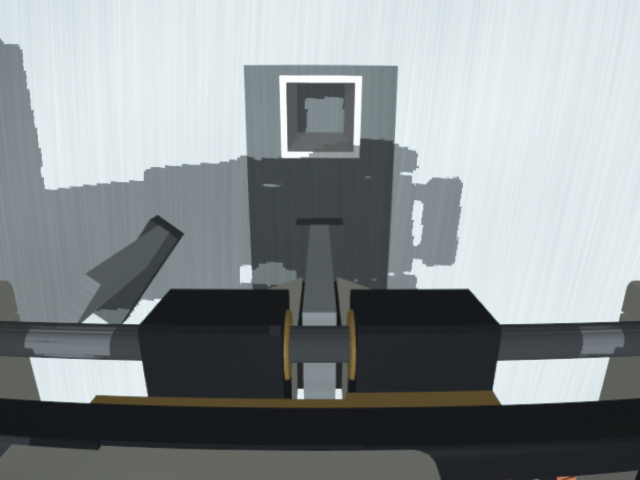

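Wrist view: the plate's far edge is at row 66 (x 245–397), the tube's top ring at x 280–362, y 75–157, and the square's heel at (320,221). Next I'll fit the plate and tube edges for yaw and centring.

Run:
```python
from h import *
T=np.load('T3.npy');g=cv2.cvtColor(cv2.imread('pics/w3.png'),cv2.COLOR_BGR2GRAY).astype(float)
gx=cv2.Sobel(g,cv2.CV_64F,1,0);gy=cv2.Sobel(g,cv2.CV_64F,0,1)
def sub(a,i0):
    k=int(np.argmax(a));
    if 0<k<len(a)-1:
        d=a[k-1]-2*a[k]+a[k+1];return i0+k+(0.5*(a[k-1]-a[k+1])/d if d else 0)
    return i0+k
def vfit(x0,x1,rows,sign,z):
    pts=np.array([[sub(sign*gx[r,x0:x1],x0),r] for r in rows]);P=plane('wrist',pts,z,T)[:,:2]
    q=np.polyfit(P[:,1],P[:,0],1);e=np.abs(P[:,0]-np.polyval(q,P[:,1]));k=e<np.median(e)*2.5+1e-4
    q=np.polyfit(P[k,1],P[k,0],1);print('yaw',-np.degrees(np.arctan(q[0])).round(2),'x at y=.2:',np.polyval(q,.2).round(4),k.sum(),e[k].max().round(4));return q
L=vfit(238,258,list(range(75,150)),-1,.01);Rr=vfit(385,404,list(range(75,135)),1,.01)
print('mid x at .2',(np.polyval(L,.2)+np.polyval(Rr,.2))/2,'width',abs(np.polyval(L,.2)-np.polyval(Rr,.2)))
a=vfit(272,290,range(82,150),1,.104);b=vfit(352,370,range(82,150),-1,.104)
print('tube mid',(np.polyval(a,.23)+np.polyval(b,.23))/2,'width',abs(np.polyval(a,.23)-np.polyval(b,.23)))
def hfit(y0,y1,cols,sign,z):
    pts=np.array([[c,sub(sign*gy[y0:y1,c],y0)] for c in cols]);P=plane('wrist',pts,z,T)[:,:2]
    q=np.polyfit(P[:,0],P[:,1],1);print('h yaw',np.degrees(np.arctan(q[0])).round(2),'y at x=.515',np.polyval(q,.515).round(4))
hfit(58,74,list(range(252,278))+list(range(365,392)),-1,.01)
hfit(68,82,range(285,356),1,.104);hfit(150,164,range(288,310),-1,.104)
hfit(213,221,range(302,338),-1,T[2,3]-.0807)   # heel top-of-dark edge
hfit(216,230,range(302,338),1,T[2,3]-.0807+.016)
# blade bottom heel predicted
```

```text
yaw 3.89 x at y=.2: 0.4611 75 0.0001
yaw 4.06 x at y=.2: 0.5712 60 0.0001
mid x at .2 0.5161220757166403 width 0.11007503870970453
yaw 4.5 x at y=.2: 0.4958 68 0.0
yaw 3.57 x at y=.2: 0.5364 68 0.0001
tube mid 0.5139837863144439 width 0.041042104361279086
h yaw 4.04 y at x=.515 0.2587
h yaw 4.06 y at x=.515 0.2418
h yaw 6.88 y at x=.515 0.2016
h yaw 4.82 y at x=.515 0.1653
h yaw 4.3 y at x=.515 0.1654
```

The plate yaw is 4.0° and the corner is about (0.5155,0.2086). The tube is centred on the plate and leans about 0.09 rad. I'll lower to just above the plate, then down to touch.

>>> apply_moves([
  [0, 0.03, 0, 0, 0.1, 0, 1],
  [0, 0.055, -0.0004, 0, 0.15, 0, 1],
  [0, 0.07, -0.0004, 0, 0.15, 0, 1],
  [0, 0.074, -0.0004, 0, 0.15, 0, 1],
  [0, 0.074, -0.0004, 0, 0.15, 0, 1],
])

```text
time: 6.6
tool_pos: [0.521, 0.1458, 0.0971]
tool_rot: [-1.57, -0.0, -1.502]
contact_force: [0.1, -0.4, -4.4]
opening: 0.0097
```

>>> apply_moves([
  [0, 0.001, 0, 0, 0, 0, 1],
  [0, 0.002, 0, 0, 0, 0, 1],
  [0, 0.003, 0, 0, 0, 0, 1],
  [0, 0.004, 0, 0, 0, 0, 1],
  [0, 0.004, 0, 0, 0, 0, 1],
])

```text
time: 7.22
tool_pos: [0.5204, 0.1461, 0.0926]
tool_rot: [-1.571, -0.0, -1.502]
contact_force: [0.3, -0.5, -5.4]
opening: 0.0095
```

>>> apply_moves([
  [0, 0.001, 0, 0, 0, 0, 1],
  [0, 0.0015, 0, 0, 0, 0, 1],
  [0, 0.002, 0, 0, 0, 0, 1],
  [0, 0.002, 0, 0, 0, 0, 1],
  [0, 0.002, 0, 0, 0, 0, 1],
])

```text
time: 7.85
tool_pos: [0.5205, 0.1461, 0.0907]
tool_rot: [-1.571, -0.0, -1.502]
contact_force: [0.7, -0.4, -5.5]
opening: 0.0097
```

Run:
```python
from h import *
print(robot.observe()['torque'])
T=tool();np.save('T4.npy',T);im=cams.read_camera('wrist');cv2.imwrite('pics/w4.png',im)
cv2.imwrite('pics/s4.png',cams.read_camera('side'))
goto([.5155+.0197*.0698,.2086-.0197*.9976,.0907],4.0)
s=cv2.imread('pics/s4.png')[280:450,200:350];w=im[60:400,200:440]
cv2.imwrite('pics/c4.png',np.hstack([cv2.resize(w,(423,600)),cv2.resize(cv2.copyMakeBorder(s,0,69,0,0,0),(376,600))]))
```

```text
[ 0.07060999 -0.04137297 -0.0282918 ]
shift [-0.043   0.     -0.0007] rot [-0.   -0.05  0.  ]
```

View pics/c4.png

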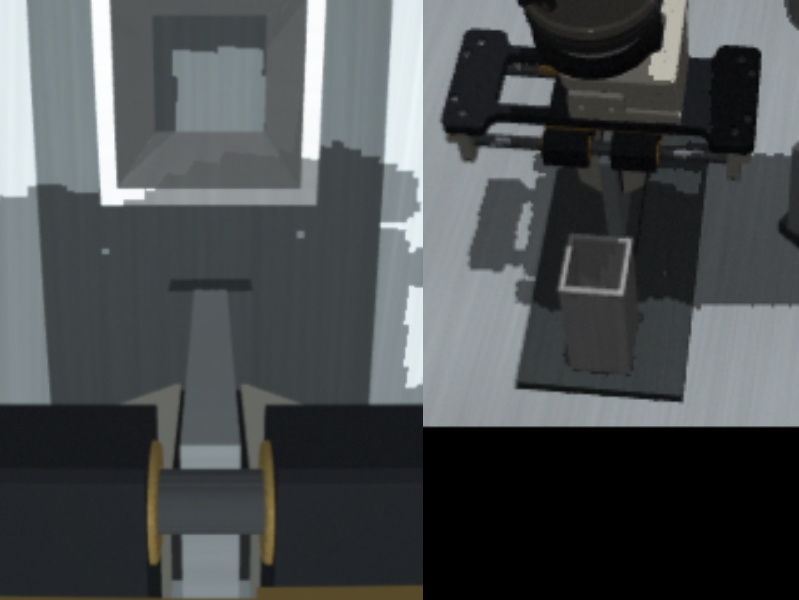

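The square is centred ahead of the tube and parallel to the plate, but there is no contact load yet. I'll lower gently by feel with the 0.7 mm lateral trim.

>>> apply_moves([
  [0, 0, -0.0007, 0, 0, 0, 1],
  [0, 0.0005, -0.0007, 0, 0, 0, 1],
  [0, 0.001, -0.0007, 0, 0, 0, 1],
  [0, 0.001, -0.0007, 0, 0, 0, 1],
  [0, 0.001, -0.0007, 0, 0, 0, 1],
])

```text
time: 8.57
tool_pos: [0.5199, 0.146, 0.0907]
tool_rot: [-1.57, -0.0, -1.502]
contact_force: [-3.7, -0.7, 5.4]
opening: 0.0099
```

>>> apply_moves([
  [0, 0.0003, 0, 0, 0, 0, 1],
  [0, 0.0006, 0, 0, 0, 0, 1],
  [0, 0.001, 0, 0, 0, 0, 1],
  [0, 0.001, 0, 0, 0, 0, 1],
  [0, 0.001, 0, 0, 0, 0, 1],
])

```text
time: 9.2
tool_pos: [0.5199, 0.146, 0.0907]
tool_rot: [-1.57, -0.0, -1.502]
contact_force: [-5.8, -1.1, 13.8]
opening: 0.0093
```

Contact is at TCP z 0.0907, as predicted, and stiffness is about 8–9 N/mm. Next I'll ease the down force and slide toward the tube.

>>> apply_moves([
  [-0.003, -0.001, 0, 0, 0, 0, 1],
  [-0.009, -0.001, 0, 0, 0, 0, 1],
  [-0.016, -0.001, 0, 0, 0, 0, 1],
  [-0.022, -0.001, 0, 0, 0, 0, 1],
  [-0.026, -0.001, 0, 0, 0, 0, 1],
])

```text
time: 9.82
tool_pos: [0.5194, 0.1719, 0.0907]
tool_rot: [-1.567, -0.001, -1.501]
contact_force: [0.9, -2.7, 1.0]
opening: 0.0099
```

>>> apply_moves([
  [-0.002, 0, 0, 0, 0, 0, 1],
  [-0.005, 0, 0, 0, 0, 0, 1],
  [-0.008, 0, 0, 0, 0, 0, 1],
  [-0.01, 0, 0, 0, 0, 0, 1],
  [-0.01, 0, 0, 0, 0, 0, 1],
])

```text
time: 10.45
tool_pos: [0.5187, 0.1819, 0.0907]
tool_rot: [-1.568, -0.001, -1.501]
contact_force: [0.5, -5.2, 6.5]
opening: 0.01
```

Run:
```python
from h import *
print(robot.observe()['torque'])
goto([.5155+.0197*.0698,.2086-.0197*.9976,.0907],4.0)
```

```text
[-0.81045553 -0.2114106  -0.01816107]
shift [-0.0071 -0.     -0.0013] rot [-0.19 -0.02  0.04]
```

Tube contact is beginning. I'll continue with a 1.2 mm lateral trim.

>>> apply_moves([
  [-0.001, 0, -0.0004, 0, 0, 0, 1],
  [-0.002, 0, -0.0008, 0, 0, 0, 1],
  [-0.003, 0, -0.0012, 0, 0, 0, 1],
  [-0.004, 0, -0.0012, 0, 0, 0, 1],
  [-0.004, 0, -0.0012, 0, 0, 0, 1],
])

```text
time: 11.08
tool_pos: [0.518, 0.1847, 0.0907]
tool_rot: [-1.566, -0.002, -1.502]
contact_force: [2.6, -9.3, 4.0]
opening: 0.0093
```

>>> apply_moves([
  [-0.0005, 0, 0, 0, 0, 0, 1],
  [-0.001, 0, 0, 0, 0, 0, 1],
  [-0.0015, 0, 0, 0, 0, 0, 1],
  [-0.002, 0, 0, 0, 0, 0, 1],
  [-0.002, 0, 0, 0, 0, 0, 1],
])

```text
time: 11.7
tool_pos: [0.5178, 0.1864, 0.0907]
tool_rot: [-1.567, -0.003, -1.502]
contact_force: [2.9, -10.8, 6.0]
opening: 0.0096
```

Run:
```python
from h import *
print(robot.observe()['torque'])
goto([.5155+.0197*.0698,.2086-.0197*.9976,.0907],4.0)
```

```text
[-1.71310298 -0.60053732 -0.0340098 ]
shift [-0.0027  0.     -0.0007] rot [-0.24 -0.04  0.15]
```

>>> apply_moves([
  [-0.0005, 0.0002, -0.0002, -0.1, 0, 0.05, 1],
  [-0.001, 0.0004, -0.0004, -0.2, 0, 0.1, 1],
  [-0.0015, 0.0005, -0.0006, -0.2, 0, 0.15, 1],
  [-0.002, 0.0005, -0.0006, -0.2, 0, 0.15, 1],
  [-0.002, 0.0005, -0.0006, -0.2, 0, 0.15, 1],
])

```text
time: 12.32
tool_pos: [0.5177, 0.1879, 0.0907]
tool_rot: [-1.569, -0.001, -1.502]
contact_force: [4.3, -13.0, 7.9]
opening: 0.0097
```

>>> apply_moves([
  [-0.0005, 0, 0, 0, 0, 0, 1],
  [-0.001, 0, 0, 0, 0, 0, 1],
  [-0.001, 0, 0, 0, 0, 0, 1],
  [-0.001, 0, 0, 0, 0, 0, 1],
  [-0.001, 0, 0, 0, 0, 0, 1],
])

```text
time: 12.95
tool_pos: [0.5176, 0.1887, 0.0907]
tool_rot: [-1.569, -0.001, -1.502]
contact_force: [3.8, -13.0, 8.0]
opening: 0.0099
```

Run:
```python
from h import *
print(robot.observe()['torque'])
goto([.5155+.0197*.0698,.2086-.0197*.9976,.0907],4.0)
```

```text
[-2.22784175 -0.62744164 -0.03650237]
shift [-0.0003 -0.     -0.0007] rot [-0.12 -0.04  0.04]
```

>>> apply_moves([
  [-0.0005, 0, -0.0002, 0, 0, 0, 1],
  [-0.001, 0, -0.0005, 0, 0, 0, 1],
  [-0.001, 0, -0.0007, 0, 0, 0, 1],
  [-0.001, 0, -0.0007, 0, 0, 0, 1],
  [-0.001, 0, -0.0007, 0, 0, 0, 1],
])

```text
time: 13.58
tool_pos: [0.5174, 0.1895, 0.0907]
tool_rot: [-1.568, -0.001, -1.502]
contact_force: [5.3, -13.6, 7.3]
opening: 0.0095
```

>>> apply_moves([
  [-0.0005, 0, 0, 0, 0, 0, 1],
  [-0.001, 0, 0, 0, 0, 0, 1],
  [-0.001, 0, 0, 0, 0, 0, 1],
  [-0.001, 0, 0, 0, 0, 0, 1],
  [-0.001, 0, 0, 0, 0, 0, 1],
])

```text
time: 14.2
tool_pos: [0.5173, 0.1902, 0.0907]
tool_rot: [-1.568, -0.002, -1.502]
contact_force: [5.7, -16.1, 6.8]
opening: 0.0096
```

Run:
```python
from h import *
print(robot.observe()['torque'])
goto([.5155+.0197*.0698,.2086-.0197*.9976,.0907],4.0)
```

```text
[-2.66483285 -1.03227648 -0.02826529]
shift [ 0.0012 -0.     -0.0006] rot [-0.18 -0.05  0.09]
```

>>> apply_moves([
  [-0.0005, 0, 0, 0, 0, 0, 1],
  [-0.001, 0, 0, 0, 0, 0, 1],
  [-0.001, 0, 0, 0, 0, 0, 1],
  [-0.001, 0, 0, 0, 0, 0, 1],
  [-0.001, 0, 0, 0, 0, 0, 1],
])

```text
time: 14.82
tool_pos: [0.5174, 0.1903, 0.0907]
tool_rot: [-1.568, -0.003, -1.502]
contact_force: [5.5, -21.2, 8.0]
opening: 0.0097
```

>>> apply_moves([
  [-0.0005, 0, 0, 0, 0, 0, 1],
  [-0.001, 0, 0, 0, 0, 0, 1],
  [-0.001, 0, 0, 0, 0, 0, 1],
  [-0.001, 0, 0, 0, 0, 0, 1],
  [-0.001, 0, 0, 0, 0, 0, 1],
])

```text
time: 15.45
tool_pos: [0.5173, 0.1903, 0.0907]
tool_rot: [-1.568, -0.004, -1.502]
contact_force: [5.8, -24.8, 7.7]
opening: 0.0095
```

Run:
```python
from h import *
print(robot.observe()['torque'])
goto([.5155+.0197*.0698,.2086-.0197*.9976,.0907],4.0)
T=tool();np.save('T5.npy',T);im=cams.read_camera('wrist');cv2.imwrite('pics/w5.png',im)
s=cams.read_camera('side');cv2.imwrite('pics/s5.png',s)
s=s[330:450,220:330];w=im[0:360,180:460]
cv2.imwrite('pics/c5.png',np.hstack([cv2.resize(w,(420,540)),cv2.resize(s,None,fx=3.4,fy=4.5)]))
```

```text
[-3.77452342 -1.08051904 -0.099648  ]
shift [ 0.0013  0.     -0.0006] rot [-0.15 -0.06  0.24]
```

View pics/c5.png

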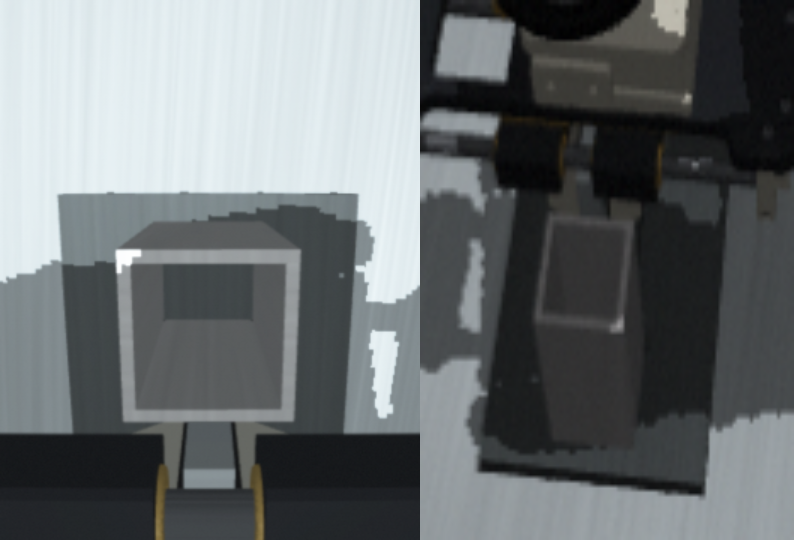

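The stop is felt: TCP y holds at 0.1903 while force rises 16→21→25 N. The picture shows the tube upright and centred, with its front edge on the blade. I'll take out the small tool tilt (about 0.24°/0.15°) and add a little down force.

>>> apply_moves([
  [0, 0.0003, 0, -0.05, 0, 0.1, 1],
  [0, 0.0006, 0, -0.1, 0, 0.2, 1],
  [0, 0.0008, 0, -0.15, 0, 0.3, 1],
  [0, 0.0008, 0, -0.15, 0, 0.3, 1],
  [0, 0.0008, 0, -0.15, 0, 0.3, 1],
])

```text
time: 16.18
tool_pos: [0.5174, 0.1903, 0.0907]
tool_rot: [-1.57, 0.001, -1.501]
contact_force: [4.7, -25.3, 13.7]
opening: 0.0099
```

Run:
```python
from h import *
print(robot.observe()['torque'],robot.observe()['tool_rot'])
goto([.5155+.0197*.0698,.2100-.0197*.9976,.0907],4.0)
T=tool();im=cams.read_camera('wrist')
g=cv2.cvtColor(im,cv2.COLOR_BGR2GRAY).astype(float);gy=cv2.Sobel(g,cv2.CV_64F,0,1);gx=cv2.Sobel(g,cv2.CV_64F,1,0)
# far (back) plate edge at z .01, tube back-top edge at .105, foot of back face at .01
def row(cols,y0,y1,sg,z):
    p=[[c,y0+np.argmax(sg*gy[y0:y1,c])] for c in cols];P=plane('wrist',p,z,T)
    q=np.polyfit(P[:,0],P[:,1],1);return np.median([a[1] for a in p]),np.polyval(q,.515).round(4),np.degrees(np.arctan(q[0])).round(2)
print('plate edge',row(range(230,410),120,136,-1,.01))
print('back foot',row(range(300,345),140,156,-1,.01))
print('tube back top',row(range(275,370),160,176,1,.105))
print('tube front top',row(range(270,300),272,286,-1,.105))
```

```text
[-4.29986485 -0.9216103  -0.01151726] [-1.57004264e+00  7.13074531e-04 -1.50119128e+00]
shift [-0.0001 -0.     -0.0006] rot [-0.04 -0.01 -0.04]
plate edge (np.float64(129.0), np.float64(0.2593), np.float64(4.05))
back foot (np.float64(148.0), np.float64(0.2495), np.float64(8.21))
tube back top (np.float64(166.0), np.float64(0.2491), np.float64(3.9))
tube front top (np.float64(281.0), np.float64(0.2091), np.float64(4.59))
```

The tube's back-top edge is at y 0.2491 and its foot is at 0.2493, so it is upright. Tool tilt is within 0.05° and yaw is 4.0°. I'll do one short hold to check for creep, then hand in.

>>> apply_moves([
  [0, 0, 0, 0, 0, 0, 1],
  [0, 0, 0, 0, 0, 0, 1],
  [0, 0, 0, 0, 0, 0, 1],
  [0, 0, 0, 0, 0, 0, 1],
  [0, 0, 0, 0, 0, 0, 1],
])

```text
time: 16.85
tool_pos: [0.5174, 0.1903, 0.0907]
tool_rot: [-1.57, 0.001, -1.501]
contact_force: [3.2, -25.0, 13.5]
opening: 0.0099
```

Run:
```python
from h import *
s=robot.observe();print(s['tool_pos'],s['tool_rot'],s['contact_force'],s['opening'])
if abs(s['tool_pos'][1]-.1903)<.0008 and s['contact_force'][1]<-18: print(robot.hand_in())
```

```text
[0.51742368 0.19033232 0.09067308] [-1.57000024e+00  7.20585461e-04 -1.50112990e+00] [  3.18063853 -25.03617626  13.48750637] 0.009859546269102874
the job is handed in; nothing more can be done
None
```

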